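Refill the nut feeder with the drop cup

TASK

Refill the nut feeder: pull the blue knob of its sliding cover all the way out to its stop, then carry the drop cup upright over the hopper and, holding it there, press its red release tab down on the feeder's striker pin so that the hinged bottom swings open and all three brass nuts fall into the hopper. Leave the cover open, stand the empty cup upright on the green mat with its bottom shut, and do not spill nuts, tip the cup or shift the other things on the bench.

Things in the scene. Friction and masses are not known exactly. Their poses are not given: they have to be found in the camera images.
- cover (a joint): Sliding cover of the nut feeder's hopper (grey plate on aluminium side rails, blue knob). 0 = shut over the hopper, 0.09 m = pulled out to its stop. It slides along the feeder's -y. A light spring (1.3 N at the stop) draws it back but a friction brake (2.5 N) holds it wherever it is let go: pulling takes about 4 N.
- cover_knob (a point): Blue upright cylindrical knob of the cover, 17 mm across, 28 mm tall; the point is 16 mm above the knob's foot (12 mm below its top), on its axis. It moves with the cover. Axes are those of the feeder: x, y as for the hopper mouth.
- hopper_mouth (a point): Centre of the open top of the feeder's white hopper, 70 mm above the bench. Axes: x points away from the striker (mostly to the robot's right, turned 1.05 to 1.5 rad clockwise from the bench's x), -y is the way the cover is pulled (towards the robot), z up. The mouth is 120 mm (x) by 90 mm (y) inside, walls 5 mm. The cover's rails reach 152 mm out to -y.
- hopper_floor (a point): Centre of the hopper's inner floor (same axes), 58 mm straight below the mouth, 12 mm above the bench.
- lamp_bar (a point): Centre of the underside of a fixed silver LED lamp bar over the striker side of the hopper, 285 mm above the bench: a hand holding the cup there must lean back to -x. The bar is 50 (x) x 115 (y) x 28 mm high, centre 42 mm to -x and 37.5 mm to +y of the mouth centre; its 12 mm post stands 42 mm to -x and 85 mm to +y of it. Axes of the feeder.
- striker: Fixed upright striker pin with a round red tip, 10 mm across, just outside the hopper's -x wall (76 mm from the mouth centre towards -x, in the middle of y). Origin at its foot; axes of the feeder.
- striker_top (a point): Top of the striker's red tip, 125 mm above the bench.
- cup_grip (a point): Grip point on the drop cup's black handle, a bar 16 mm thick (cup's y), 22 mm wide, 80 mm long, that rises from the rim of the cup's -x wall and leans back to -x, 40 degrees from vertical. The point lies 50 mm along it: 53.1 mm to -x of the cup's middle, 106.3 mm above its feet. Axes of the cup: x from the handle side to the far side, z up.
- cup_center (a point): Middle of the orange square drop cup (46 x 46 mm outside, 3 mm walls, open top, walls from 30 to 75 mm above its feet, four thin legs below), 52.5 mm above the undersides of its feet. Axes as cup_grip; it starts turned 1.55 to 1.95 rad clockwise from the bench's x. The loaded cup weighs about 170 g.
- cup: The whole drop cup with its bottom and tab; origin in its middle at the level of the undersides of its four feet. Same axes.
- flap (a joint): Hinged sprung bottom of the cup. 0 = shut, 1.15 rad = fully open (far edge swung down). Hinge line along the cup's y, 23 mm to -x of the middle, 30 mm above the feet. Red tab and bottom are one rocker: pushing the tab up swings the bottom down by the same angle; the spring shuts it. 2 N to begin, 4 N to open wide; the nuts slide off from about 0.7 rad.
- tab (a point): Point under the cup's red release tab: 49 mm to -x of the cup's middle, 16 mm above the feet, almost straight below the grip point. The tab is 28 mm wide (y), 44 mm long, and runs from the hinge to -x under the handle, sloping 25 degrees down while the bottom is shut. With this point on the striker, lowering the cup 25 mm more opens the bottom about 0.9 rad.
- mat: Flat green mat, 150 x 150 mm, 3 mm thick, fixed to the bench. Origin in the middle of its underside; x and y along its sides.
- nut0_center (a point): Brass thumb nut (one of three, loose in the cup), 14 mm across, 9 mm high, 12 g; the point is its centre.
- nut1_center (a point): Brass thumb nut (one of three, loose in the cup), 14 mm across, 9 mm high, 12 g; the point is its centre.
- nut2_center (a point): Brass thumb nut (one of three, loose in the cup), 14 mm across, 9 mm high, 12 g; the point is its centre.
- plug_box: Bystander: white plug box 80 x 130 mm, 66 mm high with its plugs. Origin in the middle of its underside.
- multimeter: Bystander: red multimeter lying flat, 90 x 180 mm, 44 mm high. Origin in the middle of its underside.
- bottle: Bystander: green drink bottle, 62 mm across, 200 mm high. Origin in the middle of its underside.
- jar: Bystander: small closed jar, 56 mm across, 70 mm high. Origin in the middle of its underside.
- reel: Bystander: blue wire reel standing on its flange, 64 mm across, 45 mm high. Origin in the middle of its underside.
- adapter: Bystander: black twin-plug adapter, 50 x 36 mm, 48 mm high with its red and blue plugs. Origin in the middle of its underside.
- screwdriver_grip (a point): Bystander: screwdriver lying on the bench, 170 mm long; the point is the middle of its handle.
Not all that is in view belongs to the job. What is shaped like the cup but purple is not meant.

How it is judged (in metres and radians):
On the way, in this order (a step that is already met when the one before it is completed fails the run):
1. the cover is pulled out to its stop (at least 84 of 90 mm) while the bottom of the cup is still shut (value of joint cover above 0.084 m and value of joint flap below 0.2 rad), for 0.2 s.
2. the upright cup is over the hopper and its tab, pressed on the striker, has swung the bottom open (over 0.5 rad) (value of joint flap above 0.5 rad and contact force between cup and striker above 0.3 N and angle between cup_center's own z axis and vertical below 0.3 rad and x of cup_center in the frame of hopper_mouth between -0.06 and 0.06 m and y of cup_center in the frame of hopper_mouth between -0.04 and 0.04 m), for 0.1 s.
At the end, for the whole second after the job is handed in: All three nuts lie in the hopper; the cover is still open (at least 80 mm); the cup stands upright (within 0.1 rad) with its middle within 55 mm of the mat's middle along each of the mat's sides, resting on the mat, its bottom shut (under 0.1 rad), at rest (x of nut0_center in the frame of hopper_floor between -0.06 and 0.06 m and y of nut0_center in the frame of hopper_floor between -0.045 and 0.045 m and x of nut1_center in the frame of hopper_floor between -0.06 and 0.06 m and y of nut1_center in the frame of hopper_floor between -0.045 and 0.045 m and x of nut2_center in the frame of hopper_floor between -0.06 and 0.06 m and y of nut2_center in the frame of hopper_floor between -0.045 and 0.045 m and z of nut0_center in the frame of hopper_floor between 0 and 0.05 m and z of nut1_center in the frame of hopper_floor between 0 and 0.05 m and z of nut2_center in the frame of hopper_floor between 0 and 0.05 m and x of cup in the frame of mat between -0.055 and 0.055 m and y of cup in the frame of mat between -0.055 and 0.055 m and z of cup in the frame of mat between -0.002 and 0.008 m and angle between cup_center's own z axis and vertical below 0.1 rad and value of joint flap below 0.1 rad and value of joint cover above 0.08 m and linear speed of cup below 0.02 m/s); the robot touches nothing.
It fails at once if the cup is tipped more than 0.6 rad (angle between cup_center's own z axis and vertical above 0.6 rad).
It fails at once if a nut is spilled outside the hopper and the cup (it lies lower than 10 mm over the bench) (height (world z) of any of nut0_center, nut1_center, nut2_center below 0.01 m).
It fails at once if another thing on the bench is shifted by more than 30 mm (distance of any of plug_box, multimeter, bottle, jar, reel, adapter, screwdriver_grip from where it was at the start of the episode above 0.03 m).
It also fails if it takes over 72 s, if anything falls off the work surface, if the arm or the gripper's body presses on something with over 40 N, if the wrist force passes 120 N, or if a joint passes its speed limit or range.

ROBOT

A 7-joint arm with a two-finger parallel gripper is mounted at the origin on the work surface. World frame = base frame: x ahead of the robot, y to its left, z up, the work surface at z = 0. Lengths are in mm, angles in rad, forces in N, time in s.
With the tool pointing down it reaches from about 400 to 850 mm from the base axis. Payload 4.5 kg.
Tool frame: the origin (TCP) lies at the very end of the fingers, on their centre line; the grasp point (between the pads) lies 19 mm behind it; z points along the fingers, y is the line along which they close (so a half turn about z gives the same grasp; the last joint's range is limited). The gripper opens to 88 mm and grips with 3 to 60 N. Pads are 18 mm wide; open, the fingers measure 123 mm over their backs; the gripper's body (75 mm by 187 mm) begins 45 mm behind the grasp point.
Start: joints at [1.201, 0.689, -0.195, 1.565, 0.157, 0.902, -0.215], TCP at [245.603, -574.746, 238.743] pointing down, gripper open.
Joint ranges: [-3.01, 3.01], [-0.46, 2.08], [-1.47, 1.51], [0.13, 2.56], [-1, 4.14], [0.04, 2.09], [-2.66, 2.66]. Speed limits (rad/s): [2.57, 2.57, 3.14, 3.14, 3.14, 3.14, 3.14].

INTERFACE

Orientations are given as a 3x3 rotation matrix whose columns are the frame's x, y, z axes.
In Python, from workcell import * gives the robot as it stands. The module is installed in compiled form; this text tells all that it offers.
- The arm moves only by the tool step_arm, never from a script. Its argument "motion" is a list that holds one entry, the list of rows, each a list of 5 numbers: the shift along the tool's x, y, z in m, then the turn about the tool's z in rad, then the finger opening in m, from 0 to 0.0881. In form: [[[dx, dy, dz, twist, gripper], ...]]. A call has 1 to 20 rows; each row shifts and turns the commanded pose from where the row before left it, along the tool's axes as they then stand; what a row does not reach is not made up. A row lasts 1/10 s, in which the tool goes at most 50 mm and 8.59 degrees, less where a joint would pass 70% of its speed; a pose out of reach is approached as far as the arm can. A call with a gripper value outside its range is refused whole. The fingers move at their own pace and stop on an object; "force" is the grip in N (left out, the last holds). Time passes only in rows, so rows that do not move let the fingers close. It gives the time, the measured TCP pose, the force, the opening and the grip force at its end, in the units of the state.
- get_state(): the state, without advancing time (a new reading comes with each control period).
- grab_frame(name): name is "scene" or "top" or "wrist"; returns the picture (384x512x3 uint8, red, green, blue); there is no depth.
- calibration(name): a dict with "vfov" (degrees; the focal length in pixels is half the picture's height over the tangent of half this angle, whatever the lens; pixels are square), "cx", "cy" (the principal point, pixels), "position" and "orientation" of the camera in the world; the wrist camera has in their place "hand_eye" (4x4, takes a point from camera to tool coordinates, whose origin is the TCP and whose axes are the flange's). Camera axes: x right, y down, z forward; pixel columns grow to the right and rows downward; lengths in mm; the calibration is good to about 2 mm. A picture is of the moment at which its call begins: read the wrist's pose just before it. calibration takes no time and is no camera call.
- job_done(): hands the job in; it is judged then, once.
The state is a dict: "time_s": time; "joints": joint angles; "joint_velocities": joint speeds; "joint_torque": joint torques, N m; "tcp_pos": TCP position; "ee_rot": TCP orientation; "contact_force": force on the tool from outside, world axes, zero at the start; "moment": the same for the moment, N m; "gripper_width": opening from 0.0 (shut) to 1.0 (fully open); "finger_force": force on a finger pad.
Only numpy, scipy, OpenCV 4.12 (cv2) and the standard library are available. Lean on these libraries where they do the work, as an engineer would, in place of code of your own. Each camera call takes 0.05 s, during which the arm holds its last target. There are 200 camera calls.

## Working session

There is one attempt and no reset: what is moved stays moved. The work goes in short steps, Python scripts to look and compute and a tool call to move; the robot and the scene stay as the last step left them, time stands still between calls to the robot, and variables do not carry over. Pictures are saved under pics/ and viewed, at most 10 in all, crops included, and the job is handed in when it is done.

Besides the shell and the picture viewer there is one more tool, called after "Call:" by a JSON object that holds its "name" and its "arguments". step_arm: Moves the arm, as the interface text tells. Its arguments: {"type":"object","properties":{"motion":{"type":"array"},"force":{"type":"number"}},"required":["motion"]}

```bash
mkdir -p pics; python3 - <<'E'
from workcell import *
import cv2,numpy as np
for n in ("scene","top"):
    cv2.imwrite(f"pics/{n}0.png",cv2.cvtColor(grab_frame(n),cv2.COLOR_RGB2BGR)); print(n,calibration(n))
print(calibration("wrist"))
print(get_state())
E
```

```text
scene {'vfov': 42.03803070186069, 'cx': 268.20658252989256, 'cy': 181.8431261731215, 'position': array([ 955.4395063 ,  535.7600093 , 1345.80531166]), 'orientation': array([[-0.78511156,  0.51927256, -0.33757347],
       [ 0.61929582,  0.66567674, -0.41634981],
       [ 0.00851577, -0.53593889, -0.84421383]])}
top {'vfov': 49.85411069390739, 'cx': 251.9656785100121, 'cy': 193.38937398548964, 'position': array([ 286.83709192,  -29.03483477, 1241.86243828]), 'orientation': array([[ 0.01325843, -0.97866685,  0.20502541],
       [-0.99990581, -0.01224944,  0.0061898 ],
       [-0.00354631, -0.20508816, -0.97873708]])}
{'vfov': 58.10880246610761, 'cx': 252.52505538458124, 'cy': 191.1728345103012, 'hand_eye': array([[ 9.69026219e-04, -9.50467739e-01, -3.10821713e-01,
         8.02783348e+01],
       [ 9.99999510e-01,  8.58494543e-04,  4.92418549e-04,
         4.20056229e-01],
       [-2.01189201e-04, -3.10822038e-01,  9.50468106e-01,
        -1.45811316e+02],
       [ 0.00000000e+00,  0.00000000e+00,  0.00000000e+00,
         1.00000000e+00]])}
{'time_s': 0.1, 'joints': array([ 1.20078321,  0.68987966, -0.19451321,  1.56620179,  0.15732046,
        0.90249121, -0.2150804 ]), 'joint_velocities': array([ 0.00083418, -0.00228301,  0.00110889, -0.00305631, -0.00021647,
        0.00132437, -0.00044627]), 'joint_torque': array([-4.15287155e-03, -5.28508186e+01, -1.27160333e+00, -1.53836560e+01,
       -5.25280042e-02,  2.06328557e-03,  3.58942009e-05]), 'tcp_pos': array([ 245.31936645, -574.25159367,  238.01301181]), 'ee_rot': array([[ 9.19530607e-01,  3.93017692e-01, -7.46418665e-04],
       [ 3.93018378e-01, -9.19529548e-01,  1.40168139e-03],
       [-1.35468433e-04, -1.58224519e-03, -9.99998739e-01]]), 'contact_force': array([-0.19262452,  0.09352238, -0.16826289]), 'moment': array([0.0143125 , 0.02421263, 0.00452453]), 'finger_force': 0.0, 'gripper_width': 0.9991480630512112}
```

View pics/top0.png

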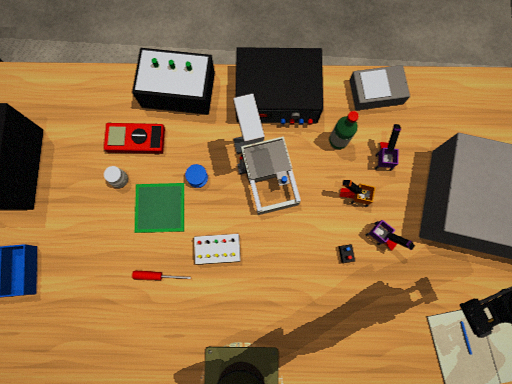

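View pics/scene0.png

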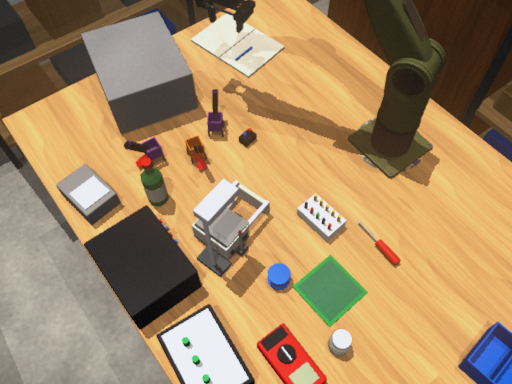

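The top view shows the candidates for the cup: the orange body with a red tab at about (357,193), and purple decoys at (388,158) and (380,232). The orange one matches the description. The feeder is at about (268,165), its blue knob at (284,180), and the green mat at (160,208). The scene view shows the orange cup at (196,150). Next I take one close crop and a coarse localisation.

```bash
cat > h.py <<'E'
import numpy as np,cv2
from workcell import *
def cam(n,st=None):
    c=calibration(n); f=192/np.tan(np.radians(c['vfov']/2))
    if n=="wrist":
        st=st or get_state(); H=c['hand_eye']; R=np.array(st['ee_rot'])
        return f,c['cx'],c['cy'],R@H[:3,:3],R@H[:3,3]+st['tcp_pos']
    return f,c['cx'],c['cy'],np.array(c['orientation']),np.array(c['position'])
def onz(c,u,v,z):
    f,cx,cy,R,p=c; d=R@np.array([(u-cx)/f,(v-cy)/f,1]); return p+d*(z-p[2])/d[2]
def proj(c,P):
    f,cx,cy,R,p=c; q=R.T@(np.asarray(P,float)-p); return f*q[0]/q[2]+cx,f*q[1]/q[2]+cy
def tri(obs):  # [(cam,u,v)...]
    A=np.zeros((3,3));b=np.zeros(3)
    for (f,cx,cy,R,p),u,v in obs:
        d=R@np.array([(u-cx)/f,(v-cy)/f,1]);d/=np.linalg.norm(d);M=np.eye(3)-np.outer(d,d);A+=M;b+=M@p
    return np.linalg.solve(A,b)
def save(n,img): cv2.imwrite(f"pics/{n}.png",cv2.cvtColor(img,cv2.COLOR_RGB2BGR))
E
python3 - <<'E'
from h import *
t=cv2.imread("pics/top0.png");s=cv2.imread("pics/scene0.png")
a=cv2.resize(t[85:220,230:380],None,fx=4,fy=4,interpolation=cv2.INTER_CUBIC)[:540,:600]
cv2.imwrite("pics/c_top.png",a)
T=cam("top")
print("cup",onz(T,357,194,52),"knob",onz(T,284,180,90),"mouth",onz(T,267,158,70))
for p in [(137,184),(184,183),(184,231),(136,232)]: print("mat",onz(T,*p,3))
hsv=cv2.cvtColor(t,cv2.COLOR_BGR2HSV); m=cv2.inRange(hsv,(45,80,40),(80,255,255)); m[:160]=0
print(cv2.boundingRect(m),np.array(cv2.moments(m,True)['m10'])/cv2.moments(m,True)['m00'],cv2.moments(m,True)['m01']/cv2.moments(m,True)['m00'])
E
```

```text
cup [ 538.11910856 -330.22426014   52.        ] knob [ 568.50227134 -113.0806186    90.        ] mouth [639.56043079 -64.56965724  70.        ]
mat [571.48074743 333.4615939    3.        ]
mat [576.44480046 188.6917472    3.        ]
mat [428.20079628 181.71815244   3.        ]
mat [423.33051718 326.03910366   3.        ]
(135, 183, 83, 60) 159.43590831918505 207.59634974533108
```

View pics/c_top.png

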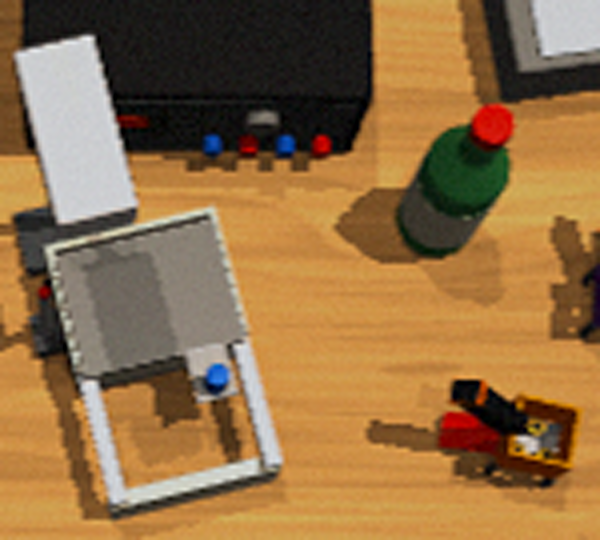

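The crop confirms the orange cup, with its black handle at (480,395), red tab at (465,432) and nuts inside. The feeder's blue knob is at (217,378) and the red striker tip at (43,292). Next I move up for a closer wrist view.

Call:
{"name": "step_arm", "arguments": {"motion": [[[0,0,-0.04,0,0.088],[0,0,-0.04,0,0.088],[0.0317,-0.0193,-0.04,0,0.088],[0.0317,-0.0193,-0.042,0,0.088],[0.0317,-0.0193,0,0,0.088],[0.0317,-0.0193,0,0,0.088],[0.0317,-0.0193,0,0,0.088],[0.0317,-0.0193,0,0,0.088],[0.0317,-0.0193,0,0,0.088],[0.0317,-0.0193,0,0,0.088],[0.0317,-0.0193,0,0,0.088],[0.0317,-0.0193,0,0,0.088],[0.0317,-0.0193,0,0,0.088],[0.0317,-0.0193,0,0,0.088],[0.0317,-0.0193,0,0,0.088],[0.0317,-0.0193,0,0,0.088],[0.0317,-0.0193,0,0,0.088],[0.0317,-0.0193,0,0,0.088]]]}}

```text
time_s: 1.9
tcp_pos: [586.9, -96.0, 392.4]
ee_rot: [[0.92, 0.393, -0.001], [0.393, -0.92, -0.0], [-0.001, -0.0, -1.0]]
contact_force: [0.4, -0.1, -0.2]
gripper_width: 1.001
finger_force: 0.0
```

Call:
{"name": "step_arm", "arguments": {"motion": [[[0,0,0,-0.14,0.088],[0,0,0,-0.14,0.088],[0,0,0,-0.14,0.088],[0,0,0,-0.14,0.088],[0,0,0,-0.14,0.088],[0,0,0,-0.14,0.088],[0,0,0,-0.14,0.088],[0,0,0,-0.14,0.088],[0,0,0,-0.05,0.088],[0,0,0,0,0.088]]]}}

```text
time_s: 2.9
tcp_pos: [586.2, -97.4, 392.3]
ee_rot: [[-0.003, 1.0, -0.001], [1.0, 0.003, 0.0], [0.0, -0.001, -1.0]]
contact_force: [0.5, -0.4, -0.1]
gripper_width: 0.995
finger_force: 0.0
```

```bash
python3 - <<'E'
from h import *
st=get_state(); im=grab_frame("wrist"); save("w1",im)
import pickle; pickle.dump(st,open("w1.pkl","wb"))
print(st['time_s'],st['tcp_pos'],st['ee_rot'],st['joints'])
save("w1b",cv2.resize(im,None,fx=1.56,fy=1.56,interpolation=cv2.INTER_CUBIC))
E
```

```text
2.9 [586.22312149 -97.38926858 392.2813634 ] [[-3.04154250e-03  9.99994698e-01 -1.16298818e-03]
 [ 9.99995346e-01  3.04181862e-03  2.35722102e-04]
 [ 2.39258451e-04 -1.16226581e-03 -9.99999296e-01]] [ 0.41802284  0.54838803 -0.5933393   1.41481698  0.30945606  1.27306963
 -0.19501736]
```

View pics/w1b.png

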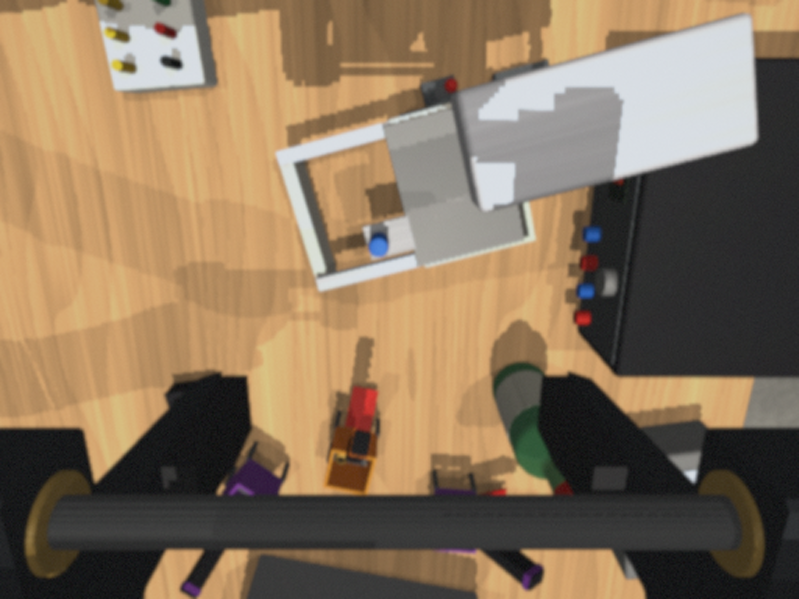

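The wrist view shows the striker tip at (451,86), a hopper corner at (535,241), the rail corner at (320,290), the knob at (378,240), the lamp bar at (600,110) and the cup at (355,440) with its handle top at (360,442). These are pixels in the 1.56x view. Next I compute positions from them.

```bash
python3 - <<'E'
from h import *
import pickle
st=pickle.load(open("w1.pkl","rb")); W=cam("wrist",st);T=cam("top");S=cam("scene")
k=1/1.56
P={}
st_=onz(W,451*k,86*k,122); print("striker",st_)
for n,(u,v,z) in dict(hop_pp=(535,241,70),hop_pm=(425,266,70),rail_p=(320,290,70),rail_m=(277,152,70),knobtop=(378,240,100),bar1=(757,142,313),bar2=(751,14,313),barlow=(487,209,285)).items(): print(n,onz(W,u*k,v*k,z))
# blobs
def blob(im,lo,hi,box):
    x0,y0,x1,y1=box; h=cv2.cvtColor(im,cv2.COLOR_BGR2HSV); m=cv2.inRange(h,lo,hi); q=np.zeros_like(m); q[y0:y1,x0:x1]=m[y0:y1,x0:x1]; M=cv2.moments(q,True); return M['m10']/M['m00'],M['m01']/M['m00'],M['m00']
t=cv2.imread("pics/top0.png");w=cv2.imread("pics/w1.png");s=cv2.imread("pics/scene0.png")
bl=((105,120,60),(125,255,255))
bt=blob(t,*bl,(270,170,300,195));bw=blob(w,*bl,(225,140,265,175));print(bt,bw)
K=tri([(T,*bt[:2]),(W,*bw[:2])]);print("knob",K,proj(S,K))
rd=((0,150,60),(8,255,255))
bt=blob(t,*rd,(236,152,248,164));bw=blob(w,*rd,(280,45,300,65));print(bt,bw)
X=tri([(T,*bt[:2]),(W,*bw[:2])]);print("striker tri",X)
a=onz(W,535*k,241*k,70);b=onz(W,425*k,266*k,70);c=onz(W,320*k,290*k,70)
d=(a-c)[:2];print("len",np.linalg.norm(d),"y-axis yaw",np.arctan2(d[1],d[0]))
cc=cv2.resize(w[240:320,190:260],None,fx=8,fy=8,interpolation=cv2.INTER_CUBIC)
tt=cv2.resize(t[170:215,315:385],None,fx=8,fy=8,interpolation=cv2.INTER_CUBIC)[:,:,:]
ss=cv2.resize(s[130:190,180:220],(240,360),interpolation=cv2.INTER_CUBIC)
o=np.zeros((600,800,3),np.uint8); o[:560,:490]=cv2.resize(cc,(490,560)); o[:200,490:800]=cv2.resize(tt,(310,200)); o[200:560,490:730]=ss
cv2.imwrite("pics/cupc.png",o)
E
```

```text
striker [626.34901445   7.5183247  122.        ]
hop_pp [ 710.29748574 -116.63605707   70.        ]
hop_pm [ 613.69493356 -139.81379665   70.        ]
rail_p [ 518.73506312 -162.72601272   70.        ]
rail_m [487.33475489 -41.60713438  70.        ]
knobtop [ 572.5965125  -109.95143462  100.        ]
bar1 [731.17012195 -24.22033177 313.        ]
bar2 [719.08944508  21.80734641 313.        ]
barlow [629.24885783 -55.76252657 285.        ]
(283.9259259259259, 178.74074074074073, 27.0) (242.26190476190476, 156.4206349206349, 126.0)
knob [ 571.81479687 -113.60711426   93.97001655] (np.float64(229.9170472995374), np.float64(195.3696595606026))
(240.42857142857142, 157.42857142857142, 7.0) (288.84, 54.36, 50.0)
striker tri [627.10052536  10.57892697 113.14898075]
len 197.0290480358124 y-axis yaw 0.2361124070986297
```

View pics/cupc.png

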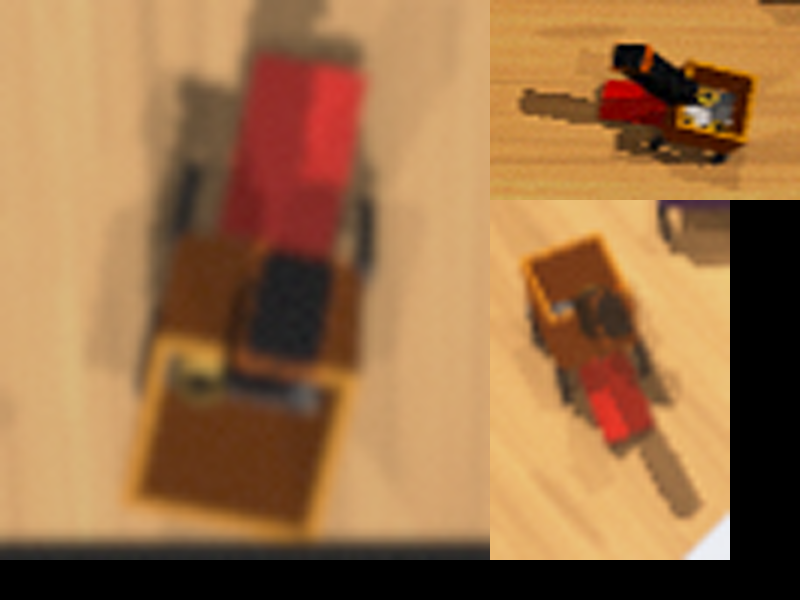

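```bash
cat >> h.py <<'E'
def pose(x,y,a,p): c,s=np.cos(a),np.sin(a); return np.array([x+c*p[0]-s*p[1],y+s*p[0]+c*p[1],p[2]])
E
python3 - <<'E'
from h import *
import pickle
from scipy.optimize import least_squares as ls
W=cam("wrist",pickle.load(open("w1.pkl","rb")));T=cam("top");S=cam("scene")
w=lambda u,v:(190+u/7,240+v/7)
t=lambda u,v:(315+(u-490)/4.43,170+v/4.44)
ob=[(W,w(130,500),(23,-23,75)),(W,w(318,535),(23,23,75)),(W,w(355,375),(-23,23,75)),(W,w(152,335),(-23,-23,75)),(W,w(248,55),(-63,-14,12)),(W,w(365,72),(-63,14,12)),
(T,t(757,75),(23,23,75)),(T,t(740,142),(23,-23,75)),(T,t(688,65),(-23,23,75)),(T,t(670,133),(-23,-23,75)),(T,t(603,82),(-63,14,12)),(T,t(601,121),(-63,-14,12)),
(S,(185.8,139.7),(23,-23,75)),(S,(198.3,135.8),(23,23,75))]
f=lambda q:np.concatenate([(np.array(proj(c,pose(*q,p)))-uv) for c,uv,p in ob])
r=ls(f,[538,-330,-1.7],x_scale=[10,10,.1]);print(r.x);print(r.fun.reshape(-1,2).round(1).tolist())
print("grip",pose(*r.x,(-53.1,0,106.3)), "handle s=72",pose(*r.x,(-67.2,0,123)))
# mat
t_=cv2.imread("pics/top0.png");
M=np.mean([onz(T,*p,3) for p in [(137,184),(184,183),(184,231),(136,232)]],0);print("mat",M)
h=cv2.cvtColor(t_,cv2.COLOR_BGR2HSV);m=cv2.inRange(h,(50,80,40),(80,255,255));m[:,190:]=0;m[:175]=0
(c,sz,a)=cv2.minAreaRect(np.argwhere(m)[:,::-1].astype(np.float32));print(c,sz,a,onz(T,*c,3))
E
```

```text
[ 540.58715551 -352.51158655   -1.77211189]
[[-2.1, 0.1], [-0.6, -0.0], [-0.3, -1.3], [-0.4, -0.8], [-0.7, -1.3], [-1.1, -0.7], [0.5, -1.2], [1.9, -1.0], [0.4, -2.2], [1.9, -2.3], [0.9, -1.2], [-0.2, -1.2], [12.1, -5.2], [-13.8, 3.8]]
grip [ 551.20495175 -300.48397462  106.3       ] handle s=72 [ 554.02436656 -286.66873304  123.        ]
mat [499.86421534 257.4776493    3.        ]
(158.99998474121094, 207.49998474121094) (48.99999237060547, 47.99999237060547) 90.0 [498.91982707 261.24600273   3.        ]
```

Call:
{"name": "step_arm", "arguments": {"motion": [[[-0.0073,-0.0071,0,0,0.06],[-0.0073,-0.0071,0,0,0.06],[0,0,0.045,0,0.06],[0,0,0.045,0,0.06],[0,0,0.045,0,0.06],[0,0,0.045,0,0.06],[0,0,0.045,0,0.06],[0,0,0.025,0,0.06],[0,0,0.015,0,0.06],[0,0,0,0,0.06]]]}}

```text
time_s: 3.95
tcp_pos: [570.3, -112.9, 125.9]
ee_rot: [[-0.002, 1.0, -0.005], [1.0, 0.002, -0.0], [-0.0, -0.005, -1.0]]
contact_force: [-0.0, -0.5, -1.2]
gripper_width: 0.68
finger_force: 0.0
```

```bash
python3 - <<'E'
from h import *
st=get_state(); im=grab_frame("wrist"); W=cam("wrist",st); print(st['tcp_pos'])
save("w2b",cv2.resize(im[130:384],(756,375),interpolation=cv2.INTER_CUBIC)); save("w2",im)
print(proj(W,st['tcp_pos']),proj(W,(572,-112,108)))
E
```

```text
[ 570.28727567 -112.94740883  125.91620963]
(np.float64(253.27012414104345), np.float64(256.57702395855443)) (np.float64(256.6272195360234), np.float64(238.09339833365487))
```

View pics/w2b.png

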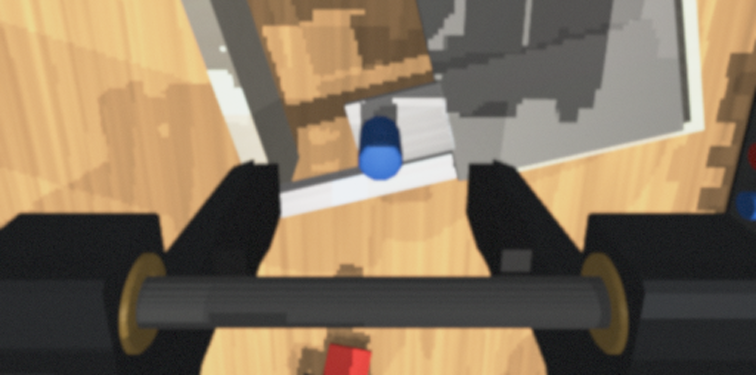

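The knob's top sits at (258,238) in the wrist frame, as predicted, between the fingers. I go down and close.

Call:
{"name": "step_arm", "arguments": {"motion": [[[0,0.001,0.02,0,0.06],[0,0.001,0.016,0,0.06],[0,0,0.005,0,0.06],[0,0,0,0,0.01],[0,0,0,0,0.01],[0,0,0,0,0.01],[0,0,0,0,0.01],[0,0,0,0,0.01]]], "force": 25}}

```text
time_s: 4.8
tcp_pos: [574.6, -112.0, 87.2]
ee_rot: [[-0.003, 1.0, 0.001], [1.0, 0.003, -0.0], [-0.0, 0.001, -1.0]]
contact_force: [0.7, -0.4, -0.6]
gripper_width: 0.25
finger_force: 0.0
```

Call:
{"name": "step_arm", "arguments": {"motion": [[[0,0,0,0,0.01],[0,0,0,0,0.01],[0,0,0,0,0.01]]], "force": 25}}

```text
time_s: 5.1
tcp_pos: [573.9, -111.8, 87.0]
ee_rot: [[-0.003, 1.0, -0.001], [1.0, 0.003, -0.0], [-0.0, -0.001, -1.0]]
contact_force: [-1.4, 0.2, 3.0]
gripper_width: 0.182
finger_force: 25.0
```

Call:
{"name": "step_arm", "arguments": {"motion": [[[-0.0021,-0.0087,0,0,0.01],[-0.0021,-0.0087,0,0,0.01],[-0.0021,-0.0087,0,0,0.01],[-0.0021,-0.0087,0,0,0.01],[-0.0021,-0.0087,0,0,0.01],[-0.0021,-0.0087,0,0,0.01],[-0.0021,-0.0087,0,0,0.01],[-0.0021,-0.0087,0,0,0.01],[-0.0021,-0.0087,0,0,0.01],[-0.0021,-0.0087,0,0,0.01],[0,0,0,0,0.01]]]}}

```text
time_s: 6.2
tcp_pos: [493.5, -132.5, 87.3]
ee_rot: [[-0.004, 1.0, 0.013], [1.0, 0.004, 0.003], [0.003, 0.013, -1.0]]
contact_force: [15.9, -1.4, -11.0]
gripper_width: 0.184
finger_force: 25.0
```

Call:
{"name": "step_arm", "arguments": {"motion": [[[-0.0005,-0.002,0,0,0.01],[0,0,0,0,0.01],[0,0,0,0,0.01]]]}}

```text
time_s: 6.5
tcp_pos: [493.5, -132.5, 87.3]
ee_rot: [[-0.004, 1.0, 0.016], [1.0, 0.004, 0.003], [0.003, 0.016, -1.0]]
contact_force: [17.5, -0.3, -13.5]
gripper_width: 0.185
finger_force: 25.0
```

```bash
python3 - <<'E'
from h import *
st=get_state(); im=grab_frame("wrist"); print(st['tcp_pos'],st['contact_force'])
o=np.zeros((384,800,3),np.uint8); o[:,:512]=im; t=grab_frame("top"); o[:,512:]=cv2.resize(t[125:225,230:305],(288,384),interpolation=cv2.INTER_CUBIC)
save("w3b",o)
E
```

```text
[ 493.45832554 -132.50218744   87.32159739] [ 17.45347544  -0.33702752 -13.54418906]
```

View pics/w3b.png

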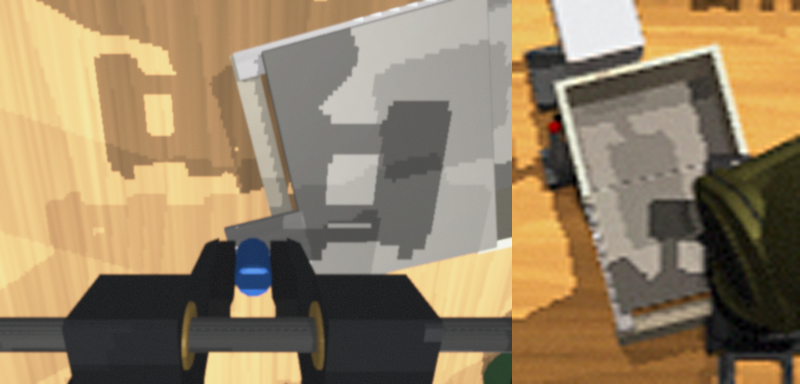

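Call:
{"name": "step_arm", "arguments": {"motion": [[[-0.0013,-0.005,0,0,0.01],[-0.0013,-0.005,0,0,0.01],[0,0,0,0,0.01],[0,0,0,0,0.01]]], "force": 40}}

```text
time_s: 7.0
tcp_pos: [493.3, -132.4, 87.9]
ee_rot: [[-0.007, 0.999, 0.034], [1.0, 0.007, 0.009], [0.009, 0.034, -0.999]]
contact_force: [33.4, 1.5, -27.7]
gripper_width: 0.182
finger_force: 39.9
```

A force of 33 N with no further movement means a hard stop. I relax, release and check the knob.

Call:
{"name": "step_arm", "arguments": {"motion": [[[0.0025,0.01,0,0,0.01],[0.001,0.004,0,0,0.01],[0,0,0,0,0.04],[0,0,0,0,0.06],[0,0,0,0,0.06],[0,0,-0.03,0,0.06],[0,0,-0.05,0,0.088],[0,0,-0.05,0,0.088],[0,0,-0.05,0,0.088],[0,0,-0.05,0,0.088],[0,0,-0.05,0,0.088]]]}}

```text
time_s: 8.1
tcp_pos: [486.9, -132.7, 368.0]
ee_rot: [[-0.003, 1.0, -0.004], [1.0, 0.003, -0.0], [-0.0, -0.004, -1.0]]
contact_force: [1.0, -1.0, -1.1]
gripper_width: 0.971
finger_force: 0.0
```

```bash
python3 - <<'E'
from h import *
import pickle
st=get_state(); im=grab_frame("wrist"); pickle.dump(st,open("w4.pkl","wb")); print(st['time_s'],st['tcp_pos'],st['ee_rot'].round(3).tolist()); save("w4",im)
save("w4b",cv2.resize(im,(800,600),interpolation=cv2.INTER_CUBIC))
W=cam("wrist",st); h=cv2.cvtColor(im,cv2.COLOR_RGB2HSV); m=cv2.inRange(h,(105,120,60),(125,255,255))
n,l,s,c=cv2.connectedComponentsWithStats(m)
for i in range(1,n):
    if s[i,4]>40: print(s[i],c[i],onz(W,*c[i],100))
E
```

```text
8.1 [ 486.86051339 -132.72116137  367.98736549] [[-0.003, 1.0, -0.004], [1.0, 0.003, -0.0], [-0.0, -0.004, -1.0]]
[456 123  15  12 159] [463.05031447 128.44654088] [ 735.24130026 -108.28003817  100.        ]
[253 142  12  15 144] [258.88194444 149.29861111] [ 493.23728311 -134.51692831  100.        ]
[449 163  15  12 142] [455.62676056 168.09859155] [ 735.50168878 -156.73247977  100.        ]
[179 245   9  11  76] [183.19736842 250.42105263] [ 393.48527861 -271.75202806  100.        ]
```

View pics/w4b.png

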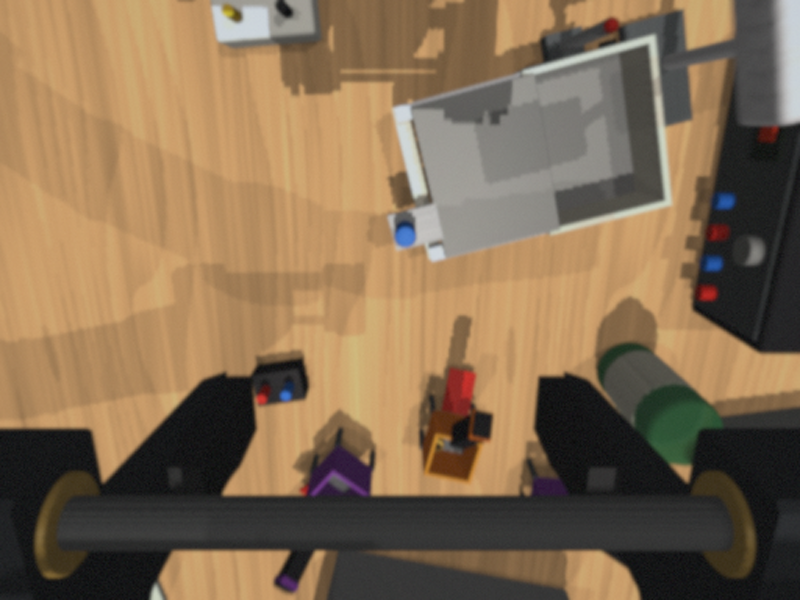

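The cover is fully open and the hopper floor is visible. The knob is at (405,233), the striker tip at (611,25), and the cup's rim corners at (427,473) and (470,481), in 1.5625x pixels. Next I refit the feeder and cup with both wrist views.

```bash
python3 - <<'E'
from h import *
import pickle
from scipy.optimize import least_squares as ls
W=cam("wrist",pickle.load(open("w1.pkl","rb")));V=cam("wrist",pickle.load(open("w4.pkl","rb")));T=cam("top")
w=lambda u,v:(190+u/7,240+v/7); x=lambda u,v:(u*.64,v*.64); k=lambda u,v:(u/1.56,v/1.56)
t=lambda u,v:(315+(u-490)/4.43,170+v/4.44)
def fit(ob,g):
    f=lambda q:np.concatenate([(np.array(proj(c,pose(*q,p)))-uv) for c,uv,p in ob])
    r=ls(f,g,x_scale=[10,10,.1]);print(r.x.round(3).tolist(),r.fun.reshape(-1,2).round(1).tolist());return r.x
c=fit([(W,w(130,500),(23,-23,75)),(W,w(318,535),(23,23,75)),(W,w(355,375),(-23,23,75)),(W,w(152,335),(-23,-23,75)),(W,w(248,55),(-63,-14,12)),(W,w(365,72),(-63,14,12)),
(V,x(426,473),(23,-23,75)),(V,x(471,481),(23,23,75)),(V,x(445,368),(-63,-14,12)),(V,x(474,372),(-63,14,12))],[540,-352,-1.77])
print("s72",pose(*c,(-67.2,0,123)))
F=fit([(W,k(535,241),(65,50,70)),(W,k(451,86),(-76,0,121)),(V,x(670,203),(65,50,70)),(V,x(655,36),(-65,50,70)),(V,x(611,25),(-76,0,121)),(V,x(552,234),(65,-50,70)),(V,x(523,72),(-65,-50,70))],[645,-66,-1.335])
print(F)
# knob in feeder frame
K=np.array([493.2,-134.5])-F[:2];a=F[2];print("knob",K@[np.cos(a),np.sin(a)],K@[-np.sin(a),np.cos(a)])
K=np.array([572.6,-111])-F[:2];print("knob0",K@[np.cos(a),np.sin(a)],K@[-np.sin(a),np.cos(a)])
E
```

```text
[542.007, -353.963, -1.755] [[-1.0, 1.1], [0.6, 0.6], [0.4, -0.8], [0.2, 0.2], [-0.5, -0.5], [-0.9, -0.2], [-0.9, 0.6], [0.3, 0.4], [1.6, -0.8], [0.1, -0.4]]
s72 [ 554.30772214 -287.8984567   123.        ]
[646.463, -65.604, -1.313] [[0.8, -0.6], [0.6, -0.3], [0.9, 1.0], [-0.3, -0.8], [0.1, 0.7], [-1.3, 0.5], [-0.7, -0.5]]
[646.46347845 -65.60379784  -1.31326977]
knob 27.58961216337839 -165.75642913561842
knob0 25.086917321089718 -82.98960898088255
```

```bash
python3 - <<'E'
from h import *
import pickle
V=cam("wrist",pickle.load(open("w4.pkl","rb")));T=cam("top");S=cam("scene")
print(onz(V,625*.64,365*.64,0),onz(V,678*.64,423*.64,200)); print(onz(T,338,147,0), onz(T,352,117,200),onz(S,155,197,0),onz(S,147,162,200))
E
```

```text
[ 725.8108685  -292.07308547    0.        ] [ 673.39486645 -240.49388868  200.        ]
[ 699.31964941 -289.58914231    0.        ] [ 717.44677467 -287.56309593  200.        ] [ 730.80141957 -301.41086213    0.        ] [ 722.45554365 -287.84286953  200.        ]
```

Call:
{"name": "step_arm", "arguments": {"motion": [[[-0.0298,0.0137,0,0,0.06],[-0.0298,0.0137,0,0,0.06],[-0.0298,0.0137,0,0,0.06],[-0.0298,0.0137,0,0,0.06],[-0.0298,0.0137,0,0,0.06],[0,0,0,0.0935,0.06],[0,0,0,0.0935,0.06],[0,0,0,0,0.06]]]}}

```text
time_s: 8.95
tcp_pos: [556.9, -281.3, 365.3]
ee_rot: [[0.183, 0.983, -0.004], [0.983, -0.183, 0.001], [-0.0, -0.004, -1.0]]
contact_force: [-0.0, -0.4, -0.4]
gripper_width: 0.681
finger_force: 0.0
```

Call:
{"name": "step_arm", "arguments": {"motion": [[[0,-0.001,0.045,0,0.06],[0,0,0.045,0,0.06],[0,0,0.045,0,0.06],[0,0,0.04,0,0.06],[0,0,0.018,0,0.06],[0,0,0,0,0.06],[0,0,0,0,0.06]]]}}

```text
time_s: 9.65
tcp_pos: [557.2, -281.0, 174.1]
ee_rot: [[0.181, 0.983, -0.001], [0.983, -0.181, 0.0], [0.0, -0.001, -1.0]]
contact_force: [0.6, 0.4, -0.6]
gripper_width: 0.68
finger_force: 0.0
```

```bash
python3 - <<'E'
from h import *
st=get_state(); im=grab_frame("wrist"); W=cam("wrist",st); print(st['time_s'],st['tcp_pos'],st['ee_rot'].round(3).tolist())
c=(542,-354,-1.755)
d=im.copy()
for p in [(23,-23,75),(23,23,75),(-63,-14,12),(-63,14,12),(-64,-8,136.4),(-64,8,136.4),(-80.8,-8,122.2),(-80.8,8,122.2)]:
    u=proj(W,pose(*c,p)); print(np.round(u,1)); cv2.circle(d,(int(round(u[0])),int(round(u[1]))),2,(0,255,255),-1)
save("w5b",cv2.resize(d,(800,600),interpolation=cv2.INTER_CUBIC)); save("w5",im)
E
```

```text
9.65 [ 557.20138961 -281.02165002  174.08700386] [[0.181, 0.983, -0.001], [0.983, -0.181, 0.0], [0.0, -0.001, -1.0]]
[223.  302.4]
[278.2 302.5]
[236.  181.9]
[266.1 182. ]
[236.5 240.9]
[263.8 241. ]
[237.2 205.5]
[263.4 205.6]
```

View pics/w5b.png

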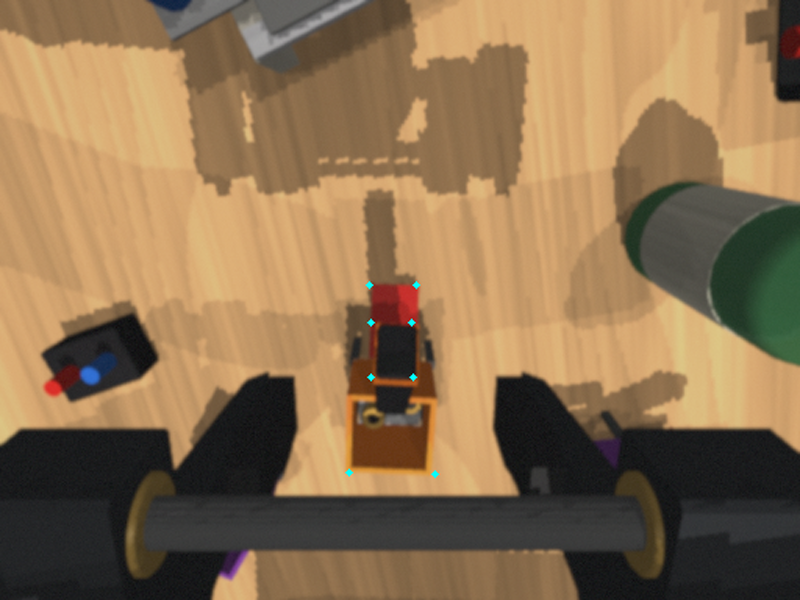

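The handle's top (390,350) and the cup's rim line up with the predicted points within about 2 mm. I go down and grip.

Call:
{"name": "step_arm", "arguments": {"motion": [[[0,-0.0016,0.03,0,0.06],[0,0,0.028,0,0.06],[0,0,0.012,0,0.06],[0,0,0,0,0.06],[0,0,0,0,0.005],[0,0,0,0,0.005],[0,0,0,0,0.005],[0,0,0,0,0.005],[0,0,0,0,0.005],[0,0,0,0,0.005],[0,0,0,0,0.005]]], "force": 50}}

```text
time_s: 10.8
tcp_pos: [555.9, -281.0, 104.0]
ee_rot: [[0.183, 0.983, 0.0], [0.983, -0.183, 0.0], [0.0, 0.0, -1.0]]
contact_force: [0.5, 0.2, 1.6]
gripper_width: 0.175
finger_force: 49.9
```

Call:
{"name": "step_arm", "arguments": {"motion": [[[0,0,-0.012,0,0.005],[0,0,-0.03,0,0.005],[0,0,-0.035,0,0.005],[0,0,-0.035,0,0.005],[0,0,-0.025,0,0.005],[0,0,0,-0.05,0.005],[0,0,0,-0.09,0.005],[0,0,0,-0.1,0.005],[0,0,0,-0.1,0.005],[0,0,0,-0.08,0.005],[0,0,0,-0.022,0.005],[0,0,0,0,0.005],[0,0,0,0,0.005]]]}}

```text
time_s: 12.1
tcp_pos: [555.7, -281.1, 241.0]
ee_rot: [[-0.254, 0.967, -0.0], [0.967, 0.254, -0.0], [-0.0, -0.0, -1.0]]
contact_force: [-1.2, 0.1, -1.9]
gripper_width: 0.172
finger_force: 49.9
```

```bash
cat > rel.py <<'E'
from h import *
F=(646.5,-65.6,-1.313)
st=get_state(); p=st['tcp_pos'];R=st['ee_rot'];a=F[2]
d=p[:2]-np.array(F[:2]); print(st['time_s'],"local",round(d@[np.cos(a),np.sin(a)],1),round(d@[-np.sin(a),np.cos(a)],1),"z",round(p[2],1),"yaw err",round(np.arctan2(R[1,0],R[0,0])-(a+np.pi),4),"f",st['contact_force'].round(1),"w",st['gripper_width'])
def go(lx,ly,z):
    c,s=np.cos(a),np.sin(a); t=np.array([F[0]+c*lx-s*ly,F[1]+s*lx+c*ly,z]); print("to",(lx,ly,z),"tool delta mm",(R.T@(t-p)).round(1))
E
python3 -c "
from rel import *
go(-109.5,-160,240)
im=grab_frame('wrist');save('w6',im[150:,100:420]);save('w6b',cv2.resize(im[150:,100:420],(640,468)))"
```

```text
12.1 local 185.2 -142.7 z 241.0 yaw err -0.0012 f [-1.2  0.1 -1.9] w 0.17228072155813512
to (-109.5, -160, 240) tool delta mm [294.7 -17.6   1. ]
```

View pics/w6b.png

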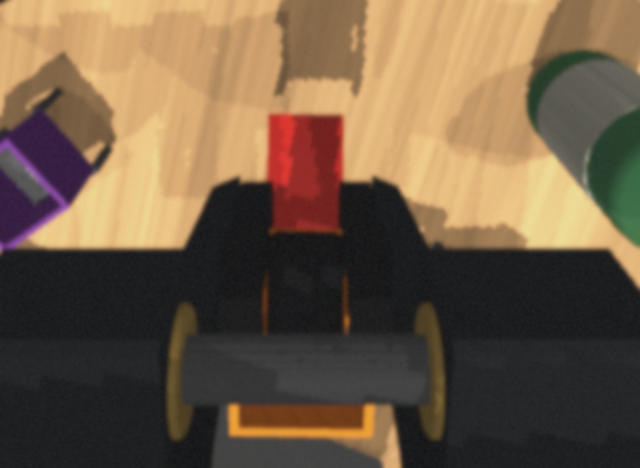

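The cup is held straight. The tab tip is at (269–342,115) and the far rim at (229–374,437) in this crop. I check these pixels against an untilted grasp.

```bash
python3 - <<'E'
from rel import *
from scipy.optimize import least_squares as ls
W=cam("wrist",st)
tool0=np.array([555.9,-281.0,104.0]);R0=np.array([[.183,.983,0],[.983,-.183,0],[0,0,-1.]]);c=(542,-354,-1.755)
pts=[(23,-23,75),(23,23,75),(-63,-14,11.5),(-63,14,11.5)]
obs=np.array([(214.5,368.5),(287,368.5),(234.5,207.5),(271.5,207.5)])
T=[R0.T@(pose(*c,q)-tool0) for q in pts]
print(np.array(T).round(1).tolist())
print([np.round(proj(W,p+R@t),1).tolist() for t in T])
g=np.array([0,0,-19.])
def f(q):  # tilt about tool y at grasp point, shifts x,z
    cc,s=np.cos(q[0]),np.sin(q[0]);Ry=np.array([[cc,0,s],[0,1,0],[-s,0,cc]])
    return np.concatenate([np.array(proj(W,p+R@(Ry@(t-g)+g+[q[1],0,0])))-o for t,o in zip(T,obs)])
r=ls(f,[0,0],x_scale=[.1,5]);print(r.x,r.fun.round(1))
E
```

```text
12.15 local 185.2 -142.7 z 241.0 yaw err -0.0009 f [-0.9 -0.1 -1.1] w 0.17244232960287323
[[-97.3, -23.3, 29.0], [-97.3, 22.7, 29.0], [-11.3, -14.3, 92.5], [-11.3, 13.7, 92.5]]
[[216.8, 369.8], [288.5, 369.8], [233.8, 208.8], [271.7, 208.8]]
[-0.00328797  1.48357136] [ 2.2  0.1  1.7  0.1 -0.8 -0.1  0.2 -0.1]
```

Call:
{"name": "step_arm", "arguments": {"motion": [[[0.008,0,0,0,0.005],[0.018,-0.002,0,0,0.005],[0.028,-0.002,0,0,0.005],[0.033,-0.002,0,0,0.005],[0.033,-0.002,0,0,0.005],[0.033,-0.002,0,0,0.005],[0.033,-0.002,0,0,0.005],[0.033,-0.002,0,0,0.005],[0.033,-0.002,0,0,0.005],[0.024,-0.001,0,0,0.005],[0.014,0,0,0,0.005],[0.005,0,0,0,0.005],[0,0,0,0,0.005],[0,0,0,0,0.005]]]}}

```text
time_s: 13.55
tcp_pos: [464.3, -1.0, 240.8]
ee_rot: [[-0.254, 0.967, 0.0], [0.967, 0.254, -0.001], [-0.001, -0.0, -1.0]]
contact_force: [0.4, -0.4, -2.3]
gripper_width: 0.171
finger_force: 49.9
```

```bash
python3 -c "
from rel import *
go(-109.5,-130,240);go(-109.5,0,240)"
```

```text
13.55 local -108.9 -159.7 z 240.8 yaw err -0.001 f [ 0.4 -0.4 -2.3] w 0.17090772174617225
to (-109.5, -130, 240) tool delta mm [ 0.6 29.7  0.8]
to (-109.5, 0, 240) tool delta mm [  0.8 159.7   0.8]
```

Call:
{"name": "step_arm", "arguments": {"motion": [[[0.0005,0.008,0,0,0.005],[0.0005,0.016,0,0,0.005],[0,0.016,0,0,0.005],[0,0.012,0,0,0.005],[0,0.008,0,0,0.005],[0,0,0,0,0.005]]]}}

```text
time_s: 14.15
tcp_pos: [523.2, 16.0, 240.7]
ee_rot: [[-0.254, 0.967, 0.001], [0.967, 0.254, 0.001], [0.0, 0.001, -1.0]]
contact_force: [0.1, -0.1, -2.2]
gripper_width: 0.172
finger_force: 49.9
```

```bash
python3 -c "
from rel import *
go(-110,0,240)"
```

```text
14.15 local -110.4 -98.4 z 240.7 yaw err -0.0009 f [ 0.1 -0.1 -2.2] w 0.17214347611272882
to (-110, 0, 240) tool delta mm [-0.3 98.4  0.8]
```

Call:
{"name": "step_arm", "arguments": {"motion": [[[0,0.008,0,0,0.005],[0,0.015,0,0,0.005],[0,0.018,0,0,0.005],[0,0.018,0,0,0.005],[0,0.018,0,0,0.005],[0,0.014,0,0,0.005],[0,0.006,0,0,0.005],[0,0.001,0,0,0.005],[0,0,0,0,0.005]]]}}

```text
time_s: 15.05
tcp_pos: [616.0, 40.8, 240.6]
ee_rot: [[-0.255, 0.967, -0.001], [0.967, 0.255, -0.0], [-0.0, -0.001, -1.0]]
contact_force: [0.2, -0.3, -1.9]
gripper_width: 0.172
finger_force: 49.9
```

```bash
python3 -c "
from rel import *
go(-110,0,220)"
```

```text
15.05 local -110.7 -2.4 z 240.6 yaw err 0.0003 f [ 0.2 -0.3 -1.9] w 0.17237123762072354
to (-110, 0, 220) tool delta mm [-0.7  2.4 20.6]
```

Call:
{"name": "step_arm", "arguments": {"motion": [[[-0.0015,0.002,0.01,0,0.005],[0,0,0.012,0,0.005],[0,0,0.006,0,0.005],[0,0,0,0,0.005],[0,0,0.004,0,0.005],[0,0,0.004,0,0.005],[0,0,0.003,0,0.005],[0,0,0,0,0.005]]], "force": 60}}

```text
time_s: 15.85
tcp_pos: [619.3, 39.5, 201.7]
ee_rot: [[-0.255, 0.967, 0.001], [0.967, 0.255, -0.001], [-0.001, 0.0, -1.0]]
contact_force: [0.7, -1.0, 2.0]
gripper_width: 0.173
finger_force: 59.9
```

```bash
python3 -c "
from rel import *"
```

```text
15.85 local -108.6 0.5 z 201.7 yaw err -0.0002 f [ 0.7 -1.   2. ] w 0.1730653759840338
```

Call:
{"name": "step_arm", "arguments": {"motion": [[[0,0,0.005,0,0.005],[0,0,0.005,0,0.005],[0,0,0.004,0,0.005],[0,0,0,0,0.005],[0,0,0,0,0.005]]]}}

```text
time_s: 16.35
tcp_pos: [619.4, 39.9, 187.9]
ee_rot: [[-0.255, 0.967, 0.001], [0.967, 0.255, -0.0], [-0.001, 0.001, -1.0]]
contact_force: [1.1, -2.1, 2.6]
gripper_width: 0.174
finger_force: 59.9
```

```bash
python3 -c "
from rel import *"
```

```text
16.35 local -108.9 0.7 z 187.9 yaw err 0.0001 f [ 1.1 -2.1  2.6] w 0.1743999066931694
```

Call:
{"name": "step_arm", "arguments": {"motion": [[[0,0,0.003,0,0.005],[0,0,0,0,0.005],[0,0,0,0,0.005],[0,0,0,0,0.005],[0,0,0,0,0.005],[0,0,0,0,0.005]]]}}

```text
time_s: 16.95
tcp_pos: [619.2, 39.5, 184.7]
ee_rot: [[-0.255, 0.967, 0.0], [0.967, 0.255, -0.001], [-0.001, 0.0, -1.0]]
contact_force: [1.6, -4.0, 1.2]
gripper_width: 0.17
finger_force: 59.9
```

```bash
python3 - <<'E'
from rel import *
for n in("top","scene"):
    im=grab_frame(n); save("n_"+n,im); C=cam(n); h=cv2.cvtColor(im,cv2.COLOR_RGB2HSV)
    q=np.array([proj(C,pose(*F,(x,y,12))) for x,y in((-60,-45),(60,-45),(60,45),(-60,45))],np.int32)
    m=np.zeros(im.shape[:2],np.uint8);cv2.fillPoly(m,[q],255)
    b=cv2.inRange(h,(15,90,90),(35,255,255))&m; k,l,s,c=cv2.connectedComponentsWithStats(b)
    print(n,q.tolist(),[(s[i,4],c[i].round(0).tolist()) for i in range(1,k)])
E
```

```text
16.95 local -108.6 0.4 z 184.7 yaw err -0.0002 f [ 1.6 -4.   1.2] w 0.17029398861468634
top [[251, 179], [289, 170], [281, 143], [244, 152]] [(np.int32(24), [277.0, 147.0]), (np.int32(1), [273.0, 148.0]), (np.int32(2), [283.0, 150.0]), (np.int32(3), [281.0, 151.0]), (np.int32(8), [282.0, 155.0]), (np.int32(2), [284.0, 152.0]), (np.int32(1), [274.0, 163.0]), (np.int32(41), [281.0, 168.0]), (np.int32(17), [287.0, 166.0])]
scene [[245, 233], [214, 212], [195, 233], [226, 256]] [(np.int32(9), [218.0, 236.0])]
```

Call:
{"name": "step_arm", "arguments": {"motion": [[[0,0,0,0,0.005],[0,0,-0.006,0,0.005],[0,0,-0.01,0,0.005],[0,0,-0.014,0,0.005],[0,0,-0.014,0,0.005],[0,0,-0.01,0,0.005],[0,0,-0.002,0,0.005],[0,0,0,0,0.005],[0,0,0,0,0.005]]]}}

```text
time_s: 17.95
tcp_pos: [618.5, 40.1, 240.3]
ee_rot: [[-0.255, 0.967, -0.001], [0.967, 0.255, -0.0], [0.0, -0.001, -1.0]]
contact_force: [0.2, 0.3, -1.1]
gripper_width: 0.172
finger_force: 59.9
```

```bash
python3 -c "
from rel import *
go(-111,-170,240)"
```

```text
17.95 local -109.3 -0.1 z 240.3 yaw err 0.0003 f [ 0.2  0.3 -1.1] w 0.1722899245712555
to (-111, -170, 240) tool delta mm [   1.7 -169.9    0.5]
```

Call:
{"name": "step_arm", "arguments": {"motion": [[[0.001,-0.006,0,0,0.005],[0.0005,-0.014,0,0,0.005],[0,-0.018,0,0,0.005],[0,-0.02,0,0,0.005],[0,-0.024,0,0,0.005],[0,-0.026,0,0,0.005],[0,-0.026,0,0,0.005],[0,-0.02,0,0,0.005],[0,-0.012,0,0,0.005],[0,-0.004,0,0,0.005],[0,0,0,0,0.005],[0,0,0,0,0.005]]]}}

```text
time_s: 19.15
tcp_pos: [454.9, -1.5, 240.9]
ee_rot: [[-0.255, 0.967, 0.001], [0.967, 0.255, 0.0], [0.0, 0.001, -1.0]]
contact_force: [0.7, 0.6, -1.1]
gripper_width: 0.169
finger_force: 59.9
```

```bash
python3 - <<'E'
from rel import *
go(-111,-170,240)
for n in("top","scene"):
    im=grab_frame(n); save("o_"+n,im); C=cam(n); h=cv2.cvtColor(im,cv2.COLOR_RGB2HSV)
    q=np.array([proj(C,pose(*F,(x,y,12))) for x,y in((-60,-45),(60,-45),(60,45),(-60,45))],np.int32)
    m=np.zeros(im.shape[:2],np.uint8);cv2.fillPoly(m,[q],255)
    b=cv2.inRange(h,(15,70,60),(38,255,255))&m; k,l,s,c=cv2.connectedComponentsWithStats(b)
    print(n,q.tolist(),[(s[i,4],onz(C,*c[i],20)[:2].round(0).tolist(),[int(a) for a in c[i]]) for i in range(1,k)])
im=grab_frame("wrist");save("w7",im);h=cv2.cvtColor(im,cv2.COLOR_RGB2HSV);
x=h[355:384,205:298];print("wrist cup brass",cv2.inRange(x,(18,70,60),(38,255,255)).sum()//255)
b=cv2.cvtColor(grab_frame("top"),cv2.COLOR_RGB2BGR)
W=cam("top");
q=[proj(W,np.array(p)+R@np.array([-72.8-23*i,23*j,29.])) for i in(1,-1) for j in(1,-1)];print("cup rim in top",np.round(q).tolist())
E
```

```text
19.15 local -110.9 -168.9 z 240.9 yaw err 0.0002 f [ 0.7  0.6 -1.1] w 0.16935279155101857
to (-111, -170, 240) tool delta mm [ 0.1 -1.1  0.9]
top [[251, 179], [289, 170], [281, 143], [244, 152]] [(np.int32(1), [704.0, -109.0], [281, 143]), (np.int32(1), [697.0, -78.0], [271, 145]), (np.int32(1), [697.0, -88.0], [274, 145]), (np.int32(1), [697.0, -112.0], [282, 145]), (np.int32(1), [690.0, -60.0], [265, 147]), (np.int32(1), [693.0, -66.0], [267, 146]), (np.int32(1), [691.0, -112.0], [282, 147]), (np.int32(467), [630.0, -37.0], [257, 165]), (np.int32(1), [675.0, -118.0], [284, 152]), (np.int32(3), [662.0, -121.0], [285, 156]), (np.int32(2), [651.0, -125.0], [286, 159]), (np.int32(3), [639.0, -128.0], [287, 163])]
scene [[245, 233], [214, 212], [195, 233], [226, 256]] [(np.int32(20), [637.0, -77.0], [220, 228]), (np.int32(20), [630.0, -51.0], [227, 232]), (np.int32(22), [655.0, -64.0], [218, 234])]
wrist cup brass 791
cup rim in top [[278.0, 194.0], [282.0, 211.0], [260.0, 198.0], [265.0, 216.0]]
```

The scene camera shows three separate brass blobs on the hopper floor, at world positions (637,-77), (630,-51) and (655,-64), so all the nuts are in. Next I carry the cup to the mat.

Call:
{"name": "step_arm", "arguments": {"motion": [[[0.008,0.003,0,0,0.005],[0.018,0.006,0,0,0.005],[0.028,0.01,0,0,0.005],[0.034,0.012,0,0,0.005],[0.034,0.012,0,0,0.005],[0.034,0.012,0,0,0.005],[0.034,0.012,0,0,0.005],[0.034,0.012,0,0,0.005],[0.034,0.012,0,0,0.005],[0.03,0.009,0,0,0.005],[0.018,0.006,0,0,0.005],[0.008,0.003,0,0,0.005],[0,0,0,0,0.005],[0,0,0,0,0.005]]]}}

```text
time_s: 20.75
tcp_pos: [479.6, 328.3, 240.5]
ee_rot: [[-0.254, 0.967, -0.0], [0.967, 0.254, -0.002], [-0.002, -0.001, -1.0]]
contact_force: [-0.5, -0.8, -0.8]
gripper_width: 0.174
finger_force: 59.9
```

```bash
python3 - <<'E'
from rel import *
cup=p+R@np.array([-72.8,0,104.]);print("cup feet",cup)
im=grab_frame("scene");save("s_mat",im);S=cam("scene");h=cv2.cvtColor(cv2.imread("pics/scene0.png"),cv2.COLOR_BGR2HSV)
m=cv2.inRange(h,(50,80,40),(80,255,255));m[:,:285]=0;m[:250]=0
c,sz,a=cv2.minAreaRect(np.argwhere(m)[:,::-1].astype(np.float32));M=cv2.moments(m,True)
print("mat from scene",c,sz,onz(S,*c,3),onz(S,M['m10']/M['m00'],M['m01']/M['m00'],3))
E
```

```text
20.75 local -423.5 -61.0 z 240.5 yaw err -0.0008 f [-0.5 -0.8 -0.8] w 0.17428307040249788
cup feet [498.03760477 257.71590126 136.61361893]
mat from scene (329.35662841796875, 289.2981262207031) (54.365116119384766, 50.617919921875) [504.31926935 259.17788021   3.        ] [505.63633889 260.91181571   3.        ]
```

Call:
{"name": "step_arm", "arguments": {"motion": [[[0,0.002,0.02,0,0.005],[0,0,0.035,0,0.005],[0,0,0.035,0,0.005],[0,0,0.025,0,0.005],[0,0,0.01,0,0.005],[0,0,0.005,0,0.005],[0,0,0.001,0,0.005],[0,0,0,0,0.005],[0,0,0,0,0.005]]]}}

```text
time_s: 21.7
tcp_pos: [482.1, 330.6, 111.0]
ee_rot: [[-0.255, 0.967, 0.002], [0.967, 0.255, 0.001], [0.001, 0.002, -1.0]]
contact_force: [0.1, 0.3, -1.3]
gripper_width: 0.173
finger_force: 59.9
```

Call:
{"name": "step_arm", "arguments": {"motion": [[[0,0,0.002,0,0.005],[0,0,0.002,0,0.005],[0,0,0,0,0.005]]]}}

```text
time_s: 22.0
tcp_pos: [481.7, 331.4, 106.7]
ee_rot: [[-0.256, 0.967, 0.001], [0.967, 0.256, 0.002], [0.002, 0.002, -1.0]]
contact_force: [-0.4, 1.5, 4.1]
gripper_width: 0.17
finger_force: 59.9
```

Call:
{"name": "step_arm", "arguments": {"motion": [[[0,0,-0.001,0,0.005],[0,0,0,0,0.025],[0,0,0,0,0.04],[0,0,0,0,0.055],[0,0,0,0,0.06],[0,0,0,0,0.06],[0,0,-0.02,0,0.06],[0,0,-0.04,0,0.06],[0,0,-0.05,0,0.06],[0,0,-0.05,0,0.06],[0,0,-0.05,0,0.06],[0,0,0,0,0.06]]]}}

```text
time_s: 23.2
tcp_pos: [483.5, 333.5, 324.0]
ee_rot: [[-0.255, 0.967, 0.01], [0.967, 0.255, 0.009], [0.006, 0.012, -1.0]]
contact_force: [-0.1, 0.4, -0.5]
gripper_width: 0.681
finger_force: 0.0
```

```bash
python3 - <<'E'
from rel import *
from scipy.optimize import least_squares as ls
W=cam("wrist",st); im=grab_frame("wrist");save("w8",im);h=cv2.cvtColor(im,cv2.COLOR_RGB2HSV)
for nm,lo,hi in(("orange",(8,150,60),(20,255,255)),("red",(0,170,80),(6,255,255))):
    m=cv2.inRange(h,lo,hi);k,l,s,c=cv2.connectedComponentsWithStats(m)
    print(nm,[(s[i].tolist(),c[i].round().tolist()) for i in range(1,k) if s[i,4]>60])
C=(500.2,261.1,-1.313)
for q in [(23,-23,78),(23,23,78),(-23,23,78),(-23,-23,78),(-63,-14,14.5),(-63,14,14.5)]:print(q,np.round(proj(W,pose(*C,q))).tolist())
im=grab_frame("scene");S=cam("scene");h=cv2.cvtColor(im,cv2.COLOR_RGB2HSV)
q=np.array([proj(S,pose(*F,(x,y,12))) for x,y in((-60,-45),(60,-45),(60,45),(-60,45))],np.int32)
m=np.zeros(im.shape[:2],np.uint8);cv2.fillPoly(m,[q],255);b=cv2.inRange(h,(15,70,60),(38,255,255))&m;k,l,s,c=cv2.connectedComponentsWithStats(b);print([(s[i,4],c[i].round().tolist()) for i in range(1,k)])
K=pose(*F,(27.6,-165.8,100));u=np.array(proj(S,K));b=cv2.inRange(h,(105,120,60),(125,255,255));ys,xs=np.nonzero(b);i=(abs(xs-u[0])<10)&(abs(ys-u[1])<10);print("knob",u,xs[i].mean(),ys[i].mean(),i.sum())
E
```

```text
23.2 local -427.5 -55.8 z 324.0 yaw err -0.0001 f [-0.1  0.4 -0.5] w 0.680505474586709
orange [([239, 177, 18, 7, 90], [247.0, 181.0]), ([229, 186, 37, 46, 888], [247.0, 213.0])]
red [([364, 108, 117, 139, 4869], [419.0, 173.0]), ([92, 116, 27, 64, 1167], [105.0, 147.0]), ([237, 154, 21, 32, 243], [247.0, 164.0])]
(23, -23, 78) [230.0, 231.0]
(23, 23, 78) [267.0, 230.0]
(-23, 23, 78) [268.0, 195.0]
(-23, -23, 78) [229.0, 195.0]
(-63, -14, 14.5) [238.0, 152.0]
(-63, 14, 14.5) [259.0, 152.0]
[(np.int32(21), [221.0, 228.0]), (np.int32(19), [228.0, 233.0]), (np.int32(22), [218.0, 234.0])]
knob [247.08901483 175.60563433] 246.75 175.625 16
```

```bash
python3 -c "
from workcell import *
print(job_done())"
```

```text
the job is handed in; nothing more can be done
None
```

I handed the job in at 23 s of robot time. In the last camera images all three nuts were in the hopper, the cover was open at its stop, and the empty cup stood upright on the mat with its bottom shut. The cover slid about 83 mm by my measurement, then stopped hard at 33 N; I took that as its 90 mm stop, and the hand-in gave no verdict.

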